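# Turn the relay carousel to the yellow bin, load the relay, shut the flap

### The arm

A 6-joint arm with a two-finger parallel gripper is mounted at the origin on the work surface. World frame = base frame: x ahead of the robot, y to its left, z up, the work surface at z = 0. Lengths are in m, angles in degrees, forces in N, time in s.
With the tool pointing down it reaches from about 0.375 to 0.9 m from the base axis. Payload 3.1 kg.
Tool frame: the origin (TCP) lies on the mounting face of the last link; the fingertips stand 182 mm ahead of it and the grasp point (between the pads) lies 164 mm ahead of it; z points along the fingers, y is the line along which they close (so a half turn about z gives the same grasp; the last joint's range is limited). The gripper opens to 87 mm and grips with 3 to 60 N. Pads are 19 mm wide; open, the fingers measure 117 mm over their backs; the gripper's body (75 mm by 190 mm) begins 51 mm behind the grasp point.
Start: joints at [-78.295, 30.224, 82.088, -0, 67.689, -10.227], TCP at [0.233, -0.58, 0.405] pointing down, gripper open.
Joint ranges: [-176.69, 176.69], [-43.24, 126.21], [12.49, 139.97], [-82, 262], [0, 151.66], [-163.58, 163.58]. Speed limits (degrees/s): [159.86, 159.86, 180, 180, 180, 180].

### API

Orientations are given as a 3x3 rotation matrix whose columns are the frame's x, y, z axes.
In Python, from station import * gives the robot as it stands.
- The arm moves only by the tool step_arm, never from a script. Its argument "moves" is a list of rows, each an object with "slide": the shift along the tool's x, y, z in mm, a list of three; "turn": the turn, a rotation vector about the tool's x, y, z in degrees, a list of three; "claw": the finger opening in mm, from 0 to 87. A call has 1 to 12 rows; each row shifts and turns the commanded pose from where the row before left it, along the tool's axes as they then stand; what a row does not reach is not made up. A row lasts 1/8 s, in which the tool goes at most 62.5 mm and 10.7 degrees, less where a joint would pass 70% of its speed; a pose out of reach is approached as far as the arm can. A call is refused whole if a number of a shift passes 62.5 or a number of a turn 10.7, either way. A call with a gripper value outside its range is refused whole. The fingers move at their own pace and stop on an object; "force" is the grip in N (left out, the last holds). Time passes only in rows, so rows that do not move let the fingers close. It gives the time, the measured TCP pose, the force, the opening and the grip force at its end, in the units of the state.
- get_state(): the state, without advancing time (a new reading comes with each control period).
- read_camera(name): name is "scene" or "top" or "wrist"; returns a dict with "color" (384x512x3 uint8, red, green, blue), "intrinsics" (3x3 intrinsics, pixels), "R" (3x3) and "t" (3): a world point X has camera coordinates R X + t. Camera axes: x right, y down, z forward; pixel columns grow to the right and rows downward; lengths in m; the calibration is good to about 2 mm. A picture is of the moment at which its call begins. There is no depth.
- finish_job(): hands the job in; it is judged then, once.
The state is a dict: "t": time; "joints": joint angles; "qvel": joint speeds; "joint_efforts": joint torques, N m; "position": TCP position; "eef_rot": TCP orientation; "contact_force": force on the tool from outside, world axes, zero at the start; "wrist_torque": the same for the moment, N m; "grip_width": opening from 0.0 (shut) to 1.0 (fully open); "grip_force": force on a finger pad.
Only numpy, scipy, OpenCV 4.12 (cv2) and the standard library are available. Lean on these libraries where they do the work, as an engineer would, in place of code of your own. Each camera call takes 0.05 s, during which the arm holds its last target. There are 200 camera calls.

### The job

Turn the covered parts carousel until its yellow bin lies squarely under the open window of the cover and comes to rest there, and only then drop the red relay through the window into that bin. Afterwards tip the orange flap fully shut over the window, leaving the yellow bin under it, and leave the capacitor, the bottle, the multimeter and the screwdriver where they are.

Things in the scene. Friction and masses are not known exactly. Their poses are not given: they have to be found in the camera images.
- carousel: Fixed round parts carousel on the bench. Origin: on its upright turning axis, at bench height; z up; its -x axis points from the turning axis to the middle of the loading window. Dark foot (radius 118), a turning wheel with bins, and above it a fixed grey cover disc, radius 107, 4 thick, top at height 79 (flat steel cap, 3 higher, at its centre).
- wheel (a joint): Angle of the carousel's wheel (rad), anticlockwise from above; turns endlessly either way, stiffly (about 1 N at a peg), and stays where left. 0: yellow bin opposite the window; pi or -pi: yellow bin exactly under it. The wheel is a grey disc, radius 138, top at height 20, with six equal 60 degree bins, five blue and one yellow, and six pegs.
- yellow_bin (a point): Point on the floor (height 20) of the yellow bin, in its middle, 70 from the turning axis. x axis outward from the turning axis, z up; turns with the wheel. Each bin runs from radius 30 to 100 with walls up to height 72 (outer wall 4 thick, dividers 3). Only the yellow bin's wall and floor are yellow.
- yellow_peg (a point): Top centre of the yellow peg, in line with the middle of the yellow bin. Outside the cover each bin has such an upright round peg, 10 in diameter, on the disc at radius 128, from height 20 to 105: one yellow, five black, 60 degrees apart. Push any peg sideways to turn the wheel.
- window (a point): Middle of the loading window, at the height of the cover's top (79), 70 from the turning axis; axes as carousel. The window is a missing 52 degree sector of the cover, from radius 32 out to the rim; about 68 wide here.
- flap (a joint): Opening angle of the orange flap (rad): 0 shut flat over the window, 1.57 upright, up to 2.0 leaning back over the carousel's middle. A sector plate 3 thick, 58 degrees wide, hinged on a level line across the window's inner end, 34 from the turning axis, at height 80; it reaches 77 from the hinge. It stays at any angle it is left (about 1 N at its end moves it).
- flap_end (a point): Middle of the flap's free end, 74 from the hinge, on the face that is uppermost when it is shut (when open, that face looks to the back, away from the window).
- relay_center (a point): Centre of the red relay, a loose upright block 28 x 28 x 38 high with a white foot 8 high, 45 g. z up, x and y along its sides. It stands in the tray.
- tray: Fixed shallow black tray, 180 (x) x 150 (y), walls 4 thick and 14 high, floor 4 thick. Origin: centre of its underside, on the bench.
- capacitor_center (a point): Centre of the loose upright blue capacitor can, 34 in diameter, 40 high, which stands in the same tray. Leave alone.
- bottle: Loose upright white bottle with red cap, 56 in diameter, 160 high, near the carousel. Origin: centre of its underside. Leave alone.
- multimeter: Loose yellow multimeter lying flat, 75 (x) x 150 (y) x 34 high (knob to 41). Origin: centre of its underside. Leave alone.
- screwdriver: Loose screwdriver, 180 long, lying on the bench beyond the carousel and tray, along its x axis, under 35 high. Leave alone.
Not all that is in view belongs to the job. Of the things like the part that bears relay_center, leave any that is green, pink or turquoise; of the rest the larger one is meant.

How it is judged (in metres and radians):
On the way, in this order (a step that is already met when the one before it is completed fails the run):
1. the yellow bin lies under the open window, at rest, with the relay not yet inside the carousel (horizontal distance between yellow_bin and window below 0.009 m and velocity of joint wheel between -0.1 and 0.1 rad/s and value of joint flap above 0.8 rad and not (x of relay_center in the frame of yellow_bin between -0.04 and 0.032 m and y of relay_center in the frame of yellow_bin between -0.04 and 0.04 m and z of relay_center in the frame of yellow_bin below 0.035 m)), for 0.3 s.
2. the relay lies in the yellow bin, released, under the window, flap still open (x of relay_center in the frame of yellow_bin between -0.04 and 0.032 m and y of relay_center in the frame of yellow_bin between -0.04 and 0.04 m and z of relay_center in the frame of yellow_bin below 0.035 m and horizontal distance between yellow_bin and window below 0.012 m and value of joint flap above 0.5 rad and contact force between the fingers and relay below 0.1 N), for 0.2 s.
3. the flap is shut over the window (value of joint flap below 0.08 rad and x of relay_center in the frame of yellow_bin between -0.04 and 0.032 m and y of relay_center in the frame of yellow_bin between -0.04 and 0.04 m and z of relay_center in the frame of yellow_bin below 0.035 m), for 0.2 s.
At the end, for the whole second after the job is handed in: Relay inside the yellow bin (any way up), that bin within 12 mm of the middle of the window (within 9 mm and at rest before the relay went in), flap shut to 0.08 rad, all at rest; capacitor, bottle, multimeter and screwdriver within 25 mm of where they began (all of step 3 and horizontal distance between yellow_bin and window below 0.012 m and linear speed of relay below 0.02 m/s and velocity of joint wheel between -0.05 and 0.05 rad/s and distance of each of capacitor_center, bottle, multimeter, screwdriver from where it was at the start of the episode below 0.025 m); the robot touches nothing.
It fails at once if the bottle is tipped over (angle between bottle's own z axis and vertical above 0.5 rad).
It fails at once if the relay is put into a carousel bin other than the yellow one (horizontal distance between relay_center and carousel below 0.1 m and height (world z) of relay_center below 0.05 m and not (x of relay_center in the frame of yellow_bin between -0.04 and 0.032 m and y of relay_center in the frame of yellow_bin between -0.04 and 0.04 m and z of relay_center in the frame of yellow_bin below 0.035 m)).
It also fails if it takes over 72 s, if anything falls off the work surface, if the arm or the gripper's body presses on something with over 40 N, if the wrist force passes 120 N, or if a joint passes its speed limit or range.

## Working session

There is one attempt and no reset: what is moved stays moved. The work goes in short steps, Python scripts to look and compute and a tool call to move; the robot and the scene stay as the last step left them, time stands still between calls to the robot, and variables do not carry over. Pictures are saved under pics/ and viewed, at most 12 in all, crops included, and the job is handed in when it is done.

Besides the shell and the picture viewer there is one more tool, called after "Emit:" as name(argument=value, ...) on one line, values as JSON. step_arm: Moves the arm, as the interface text tells. Its arguments: {"type":"object","properties":{"moves":{"type":"array"},"force":{"type":"number"}},"required":["moves"]}

```bash
mkdir -p pics; ls; python3 - <<'E'
from station import *
import cv2, numpy as np
s=get_state(); print(s['t'],s['position'],s['eef_rot'])
for n in("scene","top"):
    c=read_camera(n); np.savez(f'pics/{n}0.npz',**c)
    cv2.imwrite(f'pics/{n}0.png',c['color'][:,:,::-1]); print(n,c['intrinsics'],c['R'],c['t'])
E
```

```text
pics
0.0 [ 0.23339515 -0.57942681  0.40380035] [[ 9.27628717e-01  3.73503355e-01 -4.54537107e-04]
 [ 3.73503464e-01 -9.27626461e-01  2.07653029e-03]
 [ 3.53950383e-04 -2.09602031e-03 -9.99997741e-01]]
scene [[398.33374307   0.         254.59319624]
 [  0.         398.33374307 191.52404968]
 [  0.           0.           1.        ]] [[-0.64000313  0.768363    0.00378057]
 [ 0.53385386  0.44819817 -0.71702054]
 [-0.5526265  -0.45687712 -0.69704178]] [ 0.33810578 -0.27451867  1.33893818]
top [[383.40341942   0.         253.63571066]
 [  0.         383.40341942 182.58045526]
 [  0.           0.           1.        ]] [[-0.02453497 -0.99963664  0.01116337]
 [-0.99600571  0.02348382 -0.08614601]
 [ 0.08585255 -0.01323237 -0.99621998]] [0.05667082 0.60828683 1.12210739]
```

View pics/scene0.png

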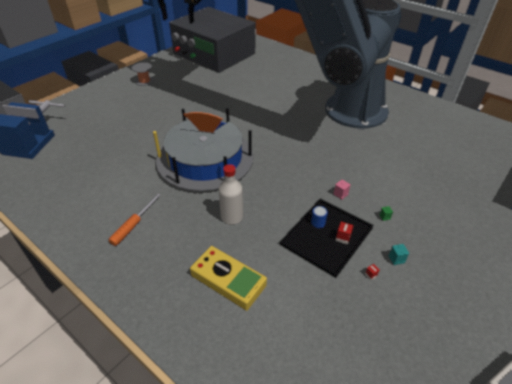

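View pics/top0.png

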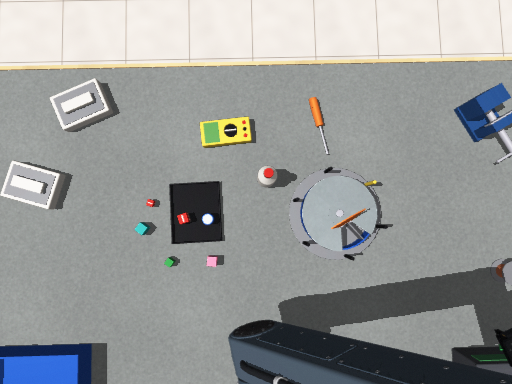

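The overview shows the carousel at top px (338,213), its window facing lower right with the flap near upright and the yellow peg at (372,183). The relay in the tray is at (183,218), beside the blue capacitor at (207,219), and there's a small red decoy at (151,203). The bottle is at (267,175). Next I'll zoom in.

```bash
python3 - <<'E'
import cv2, numpy as np
c=np.load('pics/top0.npz')['color'][:,:,::-1]
a=cv2.resize(c[160:268,280:400],None,fx=5,fy=5,interpolation=cv2.INTER_CUBIC)
cv2.imwrite('pics/z1.png',a)
a=cv2.resize(c[170:255,140:235],None,fx=6,fy=6,interpolation=cv2.INTER_CUBIC)
cv2.imwrite('pics/z2.png',a)
E
```

```text
(no output)
```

View pics/z1.png

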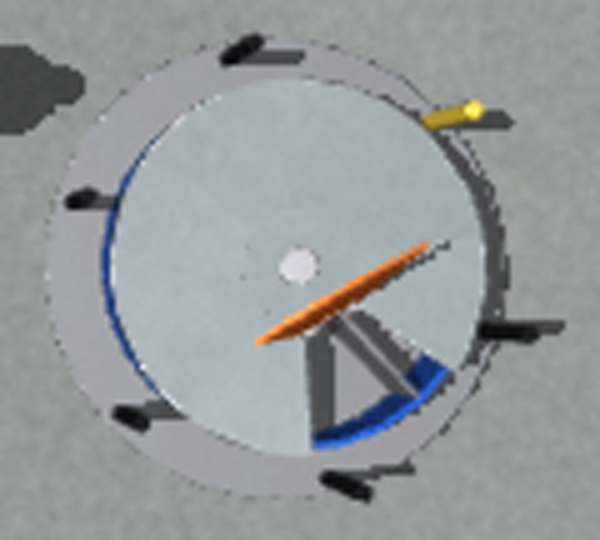

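View pics/z2.png

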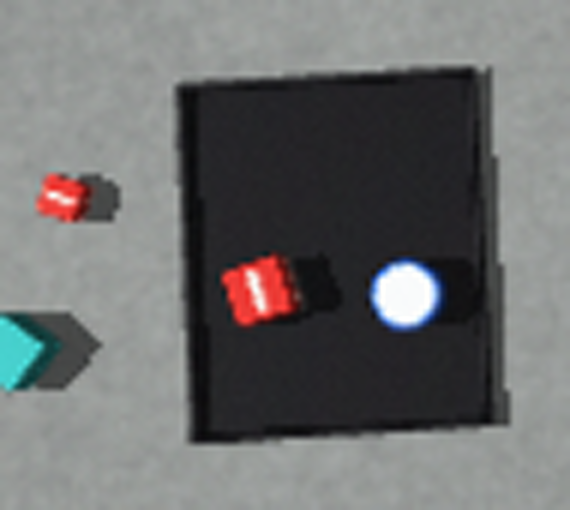

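```bash
cat > h.py <<'E'
import numpy as np, cv2
def ray(c,uv,z):
    uv=np.atleast_2d(np.array(uv,float)); K,R,t=c['intrinsics'],c['R'],c['t']
    d=(np.linalg.inv(K)@np.c_[uv,np.ones(len(uv))].T).T@R; o=-R.T@t
    return o+d*((z-o[2])/d[:,2])[:,None]
def proj(c,X):
    X=np.atleast_2d(X); p=(c['intrinsics']@((c['R']@X.T).T+c['t']).T).T
    return p[:,:2]/p[:,2:]
E
cat > m.py <<'E'
from h import *
from scipy.optimize import least_squares
c=dict(np.load('pics/top0.npz')); 
z1=lambda p:(np.array(p,float)+.5)/5-.5+[280,160]
print('cam',-c['R'].T@c['t'])
P=ray(c,z1([(474,110),(528,332),(362,491),(137,421),(85,197),(255,44)]),.105)[:,:2]
def f(x):
    a=x[2]+np.deg2rad(-60)*np.arange(6); return (P-x[:2]-.128*np.c_[np.cos(a),np.sin(a)]).ravel()
r=least_squares(f,[*P.mean(0),np.arctan2(*(P[0]-P.mean(0))[::-1])]); print('pegs',r.x[:2],np.rad2deg(r.x[2]),(f(r.x)*1e3).round(1))
cap=ray(c,z1([(298,266)]),.082)[0]; print('cap',cap)
C=r.x[:2]
W=ray(c,z1([(312,452),(455,372)]),.079)[:,:2]
d=W-C; print('winedges',np.linalg.norm(d,axis=1),np.rad2deg(np.arctan2(d[:,1],d[:,0])))
F=ray(c,z1([(262,342),(430,246)]),.155)[:,:2]; dd=F[1]-F[0]; print('flap edge at .155',F,np.rad2deg(np.arctan2(dd[1],dd[0])),np.linalg.norm(dd))
hsv=cv2.cvtColor(c['color'],cv2.COLOR_RGB2HSV)
red=cv2.inRange(hsv,(0,150,110),(8,255,255))|cv2.inRange(hsv,(172,150,110),(180,255,255))
n,l,st,ce=cv2.connectedComponentsWithStats(red)
for i in range(1,n):
    if st[i,4]>15: print('red',st[i],ce[i],ray(c,[ce[i]],.038)[0])
z2=lambda p:(np.array(p,float)+.5)/6-.5+[140,170]
print('relay top corners',ray(c,z2([(222,272),(275,255),(298,312),(246,326)]),.042))
print('capacitor',ray(c,z2([(405,294)]),.044))
print('bottle cap',ray(c,[(268,173)],.16))
# flap: scene cam
E
python3 m.py
```

```text
cam [0.51091179 0.05721347 1.16963464]
pegs [ 0.51352524 -0.19731088] -48.890115952813396 [-0.2 -1.   1.3 -0.   0.9 -0.2  0.7  1.2 -0.9  1.  -1.7 -0.9]
cap [ 0.51294756 -0.19767279  0.082     ]
winedges [0.10535236 0.10762863] [-177.60791868 -125.54271532]
flap edge at .155 [[ 0.47337051 -0.15979771]
 [ 0.5216534  -0.25113072]] -62.13698094076209 0.10331000176552617
red [264 168  10  10  75] [268.22666667 172.49333333] [ 0.63748169 -0.00189271  0.038     ]
red [146 199   8   8  35] [149.91428571 202.71428571] [0.55621744 0.34856603 0.038     ]
red [177 213  12  11  81] [182.64197531 217.97530864] [0.50916508 0.2529368  0.038     ]
relay top corners [[0.51851393 0.26984522 0.042     ]
 [0.52614629 0.24399414 0.042     ]
 [0.49820149 0.23307713 0.042     ]
 [0.49204853 0.25838889 0.042     ]]
capacitor [[0.50565474 0.18072478 0.044     ]]
bottle cap [[0.62250002 0.00511786 0.16      ]]
```

```bash
cat > to.py <<'E'
# usage: to.py x y z theta -> tool-axis shift (mm) and turn about z (deg)
import sys, numpy as np
from station import *
from scipy.spatial.transform import Rotation as Ro
s=get_state(); x=np.array(list(map(float,sys.argv[1:4]))); th=np.deg2rad(float(sys.argv[4]))
R=np.array(s['eef_rot']); T=np.c_[[np.cos(th),np.sin(th),0],[np.sin(th),-np.cos(th),0],[0,0,-1]]
print('t',s['t'],'pos',np.round(s['position'],4),'shift',(R.T@(x-s['position'])*1e3).round(1),'turn',np.rad2deg(Ro.from_matrix(R.T@T).as_rotvec()).round(1))
E
python3 to.py 0.5975 -0.2939 0.405 131.1
python3 -c "
import numpy as np
for a in(-48.9,-151.8):print(np.array([.5133,-.1975])+.128*np.array([np.cos(np.deg2rad(a)),np.sin(np.deg2rad(a))]))"
```

```text
t 0.1 pos [ 0.2334 -0.5794  0.4039] shift [ 444.4 -128.9   -0.7] turn [-1.000e-01 -1.000e-01 -1.092e+02]
[ 0.59744403 -0.29395611]
[ 0.40049316 -0.2579865 ]
```

Emit:
step_arm(moves=[{"slide": [55.5,-16.1,0],"turn": [0,0,0],"claw": 30},{"slide": [55.5,-16.1,0],"turn": [0,0,0],"claw": 30},{"slide": [55.5,-16.1,0],"turn": [0,0,0],"claw": 30},{"slide": [55.5,-16.1,0],"turn": [0,0,0],"claw": 30},{"slide": [55.5,-16.1,0],"turn": [0,0,0],"claw": 30},{"slide": [55.5,-16.1,0],"turn": [0,0,0],"claw": 30},{"slide": [55.5,-16.1,0],"turn": [0,0,0],"claw": 30},{"slide": [55.5,-16.1,0],"turn": [0,0,0],"claw": 30}])

```text
t: 1.1
position: [0.5985, -0.293, 0.4042]
eef_rot: [[0.928, 0.374, -0.001], [0.374, -0.928, 0.0], [-0.001, -0.001, -1.0]]
contact_force: [0.2, -0.8, 0.0]
grip_width: 0.35
grip_force: 0.0
```

Emit:
step_arm(moves=[{"slide": [0,0,0],"turn": [0,0,-10],"claw": 30},{"slide": [0,0,0],"turn": [0,0,-10],"claw": 30},{"slide": [0,0,0],"turn": [0,0,-10],"claw": 30},{"slide": [0,0,0],"turn": [0,0,-10],"claw": 30},{"slide": [0,0,0],"turn": [0,0,-10],"claw": 30},{"slide": [0,0,0],"turn": [0,0,-10],"claw": 30},{"slide": [0,0,0],"turn": [0,0,-10],"claw": 30},{"slide": [0,0,0],"turn": [0,0,-10],"claw": 30},{"slide": [0,0,0],"turn": [0,0,-10],"claw": 30},{"slide": [0,0,0],"turn": [0,0,-10],"claw": 30},{"slide": [0,0,0],"turn": [0,0,-9.2],"claw": 30},{"slide": [0,0,0],"turn": [0,0,0],"claw": 30}])

```text
t: 2.6
position: [0.5971, -0.2943, 0.4041]
eef_rot: [[-0.656, 0.754, -0.001], [0.754, 0.656, 0.001], [0.001, -0.0, -1.0]]
contact_force: [-0.1, -0.0, -0.3]
grip_width: 0.343
grip_force: 0.0
```

```bash
python3 to.py 0.5975 -0.2939 0.267 131.1; python3 - <<'E'
from station import *
import cv2
c=read_camera('wrist'); cv2.imwrite('pics/w1.png',c['color'][:,:,::-1])
E
```

```text
t 2.6 pos [ 0.5971 -0.2943  0.4041] shift [-1.000e-01  6.000e-01  1.371e+02] turn [-0.  -0.1 -0.1]
```

View pics/w1.png

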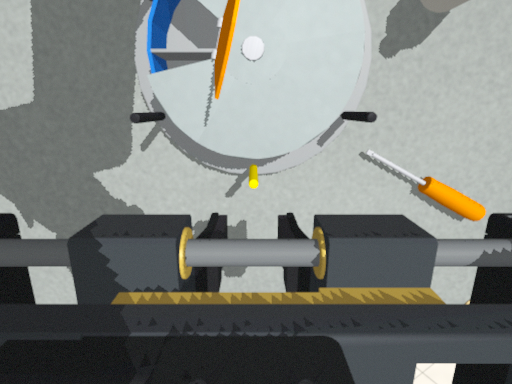

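The yellow peg is at (254,183), lined up with the fingers' midline at column 252. I'll descend over it.

Emit:
step_arm(moves=[{"slide": [0,0,35],"turn": [0,0,0],"claw": 30},{"slide": [0,0,35],"turn": [0,0,0],"claw": 30},{"slide": [0,0,35],"turn": [0,0,0],"claw": 30},{"slide": [0,0,32],"turn": [0,0,0],"claw": 30},{"slide": [0,0,0],"turn": [0,0,0],"claw": 14},{"slide": [0,0,0],"turn": [0,0,0],"claw": 14},{"slide": [0,0,0],"turn": [0,0,0],"claw": 14}], force=5)

```text
t: 3.52
position: [0.5978, -0.2948, 0.2697]
eef_rot: [[-0.657, 0.754, 0.003], [0.754, 0.657, -0.002], [-0.003, 0.001, -1.0]]
contact_force: [0.1, -0.2, 0.1]
grip_width: 0.179
grip_force: 0.0
```

Emit:
step_arm(moves=[{"slide": [0.5,-11.2,0],"turn": [0,0,5],"claw": 14},{"slide": [0.5,-11.2,0],"turn": [0,0,5],"claw": 14},{"slide": [0.5,-11.2,0],"turn": [0,0,5],"claw": 14},{"slide": [0.5,-11.2,0],"turn": [0,0,5],"claw": 14}])

```text
t: 4.03
position: [0.5594, -0.3178, 0.2696]
eef_rot: [[-0.357, 0.934, 0.003], [0.934, 0.357, -0.002], [-0.003, 0.003, -1.0]]
contact_force: [0.8, 0.4, 1.3]
grip_width: 0.164
grip_force: 0.6
```

```bash
python3 -c "
import numpy as np
for a in(-68.9,-151.8):print(np.array([.5133,-.1975])+.128*np.array([np.cos(np.deg2rad(a)),np.sin(np.deg2rad(a))]))"; python3 to.py 0.5594 -0.3169 .267 111.1;python3 - <<'E'
from station import *
import cv2
c=read_camera('wrist'); cv2.imwrite('pics/w2.png',c['color'][:,:,::-1])
E
```

```text
[ 0.55937959 -0.31691805]
[ 0.40049316 -0.2579865 ]
t 4.025 pos [ 0.5594 -0.3178  0.2696] shift [0.8 0.3 2.6] turn [ 0.1  0.2 -0.2]
```

View pics/w2.png

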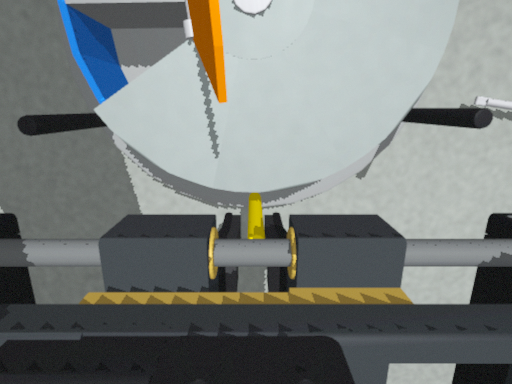

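The peg sits between the fingers at (256,215) and the wheel follows. I'll carry on round the arc for the remaining 82.9°.

Emit:
step_arm(moves=[{"slide": [0.5,-11.2,0],"turn": [0,0,5],"claw": 14},{"slide": [0.5,-11.2,0],"turn": [0,0,5],"claw": 14},{"slide": [0.5,-11.2,0],"turn": [0,0,5],"claw": 14},{"slide": [0.5,-11.2,0],"turn": [0,0,5],"claw": 14},{"slide": [0.5,-11.2,0],"turn": [0,0,5],"claw": 14},{"slide": [0.5,-11.2,0],"turn": [0,0,5],"claw": 14},{"slide": [0.5,-11.2,0],"turn": [0,0,5],"claw": 14},{"slide": [0.5,-11.2,0],"turn": [0,0,5],"claw": 14},{"slide": [0,0,0],"turn": [0,0,0],"claw": 14}])

```text
t: 5.2
position: [0.471, -0.3191, 0.2688]
eef_rot: [[0.322, 0.947, 0.001], [0.947, -0.322, -0.001], [-0.001, 0.001, -1.0]]
contact_force: [0.1, -0.5, 0.1]
grip_width: 0.162
grip_force: 0.0
```

Emit:
step_arm(moves=[{"slide": [0.5,-11.2,0],"turn": [0,0,5],"claw": 14},{"slide": [0.5,-11.2,0],"turn": [0,0,5],"claw": 14},{"slide": [0.5,-11.2,0],"turn": [0,0,5],"claw": 14},{"slide": [0.5,-11.2,0],"turn": [0,0,5],"claw": 14},{"slide": [0.5,-11.2,0],"turn": [0,0,5],"claw": 14},{"slide": [0.5,-11.2,0],"turn": [0,0,5],"claw": 14},{"slide": [0.5,-11.2,0],"turn": [0,0,5],"claw": 14},{"slide": [0,0,0],"turn": [0,0,0],"claw": 14}])

```text
t: 6.2
position: [0.4092, -0.2731, 0.2683]
eef_rot: [[0.806, 0.592, 0.0], [0.592, -0.806, -0.0], [0.0, 0.001, -1.0]]
contact_force: [-0.5, -0.1, 0.7]
grip_width: 0.159
grip_force: 0.0
```

```bash
python3 to.py 0.4005 -0.258 .267 28.2
```

```text
t 6.2 pos [ 0.4092 -0.2731  0.2683] shift [  1.9 -17.3   1.3] turn [ 0.  -0.   8.1]
```

Emit:
step_arm(moves=[{"slide": [0.8,-8.7,0],"turn": [0,0,4],"claw": 14},{"slide": [1.1,-8.6,0],"turn": [0,0,4.1],"claw": 14},{"slide": [0,0,0],"turn": [0,0,0],"claw": 5},{"slide": [0,0,0],"turn": [0,0,0],"claw": 5},{"slide": [0,0,0],"turn": [0,0,0],"claw": 5},{"slide": [0,0,0],"turn": [0,0,0],"claw": 26},{"slide": [0,0,0],"turn": [0,0,0],"claw": 26},{"slide": [0,0,-30],"turn": [0,0,0],"claw": 26},{"slide": [0,0,-50],"turn": [0,0,0],"claw": 26},{"slide": [0,0,-50],"turn": [0,0,0],"claw": 26},{"slide": [0,0,-20],"turn": [0,0,0],"claw": 26},{"slide": [0,0,0],"turn": [0,0,0],"claw": 26}], force=5)

```text
t: 7.7
position: [0.4009, -0.258, 0.4191]
eef_rot: [[0.883, 0.47, 0.003], [0.47, -0.883, -0.003], [0.001, 0.004, -1.0]]
contact_force: [0.9, -0.0, 0.1]
grip_width: 0.297
grip_force: 0.0
```

```bash
python3 to.py 0.4005 -0.258 .42 28.2; python3 - <<'E'
from station import *
import cv2, numpy as np
for n in ('wrist','top'):
    c=read_camera(n); np.savez(f'pics/{n}1.npz',**c); 
    if n=='wrist': cv2.imwrite('pics/w3.png',c['color'][:,:,::-1])
E
```

```text
t 7.7 pos [ 0.4009 -0.258   0.4191] shift [-0.4 -0.2 -0.9] turn [ 0.2 -0.1 -0.2]
```

View pics/w3.png

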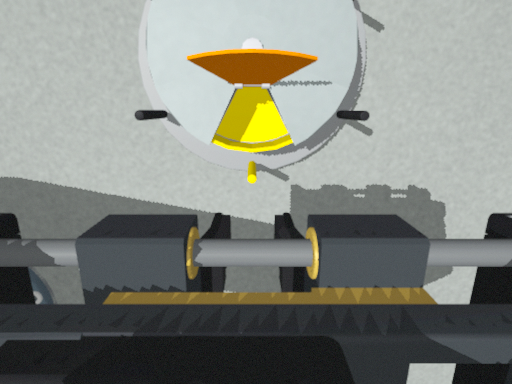

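The yellow bin fills the window. The peg top is at (252,180), the window's rim corners at (214,142) and (293,142), and the cap at (253,44). I'll check the angle and measure the relay's pose.

```bash
python3 - <<'E'
from h import *
c=dict(np.load('pics/wrist1.npz')); hsv=cv2.cvtColor(c['color'],cv2.COLOR_RGB2HSV)
y=cv2.inRange(hsv,(24,120,120),(34,255,255)); n,l,st,ce=cv2.connectedComponentsWithStats(y)
for i in range(1,n):
    if st[i,4]>30: print(st[i],ce[i])
ang=lambda d:np.rad2deg(np.arctan2(d[1],d[0]))
C=ray(c,[(252.5,44)],.082)[0,:2]; p=ray(c,[(252,180)],.105)[0,:2]; W=ray(c,[(214,142),(293,142)],.079)[:,:2]
print(C,'peg',p,ang(p-C),np.linalg.norm(p-C),'win',ang(W[0]-C),ang(W[1]-C))
g=cv2.cvtColor(c['color'],cv2.COLOR_RGB2GRAY)
r=np.where(y[140]>0)[0]; print(r.min(),r.max()); r=np.where(y[110]>0)[0]; print(r.min(),r.max())
# relay: two fits from top, red pixels incl. white foot ignored
c=dict(np.load('pics/top0.npz')); hsv=cv2.cvtColor(c['color'],cv2.COLOR_RGB2HSV)
E
```

```text
[ 212   87   81   66 3466] [251.62233122 122.59751875]
[247 161  10  22 166] [251.56024096 172.07831325]
[313 236   5  17  40] [315.1   244.475]
[313 257   5  21  54] [315.25925926 266.42592593]
[ 0.51898164 -0.1977241 ] peg [ 0.40008812 -0.2604268 ] -152.19349202732505 0.13441465364728056 win -175.25181304119263 -127.50627777302498
212 291
227 277
```

```bash
python3 to.py 0.5087 .2513 .35 109
```

```text
t 7.8 pos [ 0.4004 -0.2575  0.4169] shift [ 334.8 -398.1   67.4] turn [ -0.1  -0.  -81. ]
```

Emit:
step_arm(moves=[{"slide": [27.9,-33.2,0],"turn": [0,0,0],"claw": 60},{"slide": [27.9,-33.2,0],"turn": [0,0,0],"claw": 60},{"slide": [27.9,-33.2,0],"turn": [0,0,0],"claw": 60},{"slide": [27.9,-33.2,0],"turn": [0,0,0],"claw": 60},{"slide": [27.9,-33.2,0],"turn": [0,0,0],"claw": 60},{"slide": [27.9,-33.2,0],"turn": [0,0,0],"claw": 60},{"slide": [27.9,-33.2,0],"turn": [0,0,0],"claw": 60},{"slide": [27.9,-33.2,0],"turn": [0,0,0],"claw": 60},{"slide": [27.9,-33.2,0],"turn": [0,0,0],"claw": 60},{"slide": [27.9,-33.2,0],"turn": [0,0,0],"claw": 60},{"slide": [27.9,-33.2,0],"turn": [0,0,0],"claw": 60},{"slide": [27.9,-33.2,0],"turn": [0,0,0],"claw": 60}])

```text
t: 9.3
position: [0.5089, 0.2525, 0.4153]
eef_rot: [[0.883, 0.47, -0.004], [0.47, -0.883, -0.001], [-0.004, -0.001, -1.0]]
contact_force: [0.8, -0.6, -0.5]
grip_width: 0.691
grip_force: 0.0
```

Emit:
step_arm(moves=[{"slide": [0,0,8],"turn": [0,0,-10.1],"claw": 60},{"slide": [0,0,8],"turn": [0,0,-10.1],"claw": 60},{"slide": [0,0,8],"turn": [0,0,-10.1],"claw": 60},{"slide": [0,0,8],"turn": [0,0,-10.1],"claw": 60},{"slide": [0,0,8],"turn": [0,0,-10.1],"claw": 60},{"slide": [0,0,8],"turn": [0,0,-10.1],"claw": 60},{"slide": [0,0,8],"turn": [0,0,-10.1],"claw": 60},{"slide": [0,0,8],"turn": [0,0,-10.1],"claw": 60},{"slide": [0,0,0],"turn": [0,0,0],"claw": 60},{"slide": [0,0,0],"turn": [0,0,0],"claw": 60}])

```text
t: 10.55
position: [0.509, 0.2511, 0.3528]
eef_rot: [[-0.32, 0.947, -0.002], [0.947, 0.32, -0.0], [0.0, -0.002, -1.0]]
contact_force: [0.0, 0.6, -0.4]
grip_width: 0.688
grip_force: 0.0
```

```bash
python3 to.py 0.5087 .2513 .204 109; python3 - <<'E'
from station import *
from h import *
c=read_camera('wrist'); np.savez('pics/wrist2.npz',**c); cv2.imwrite('pics/w4.png',c['color'][:,:,::-1])
hsv=cv2.cvtColor(c['color'],cv2.COLOR_RGB2HSV)
red=cv2.inRange(hsv,(0,150,60),(8,255,255))|cv2.inRange(hsv,(172,150,60),(180,255,255))
n,l,st,ce=cv2.connectedComponentsWithStats(red)
for i in range(1,n):
    if st[i,4]>100:
        print(st[i],ce[i],ray(c,[ce[i]],.042)[0]); ct=cv2.findContours((l==i).astype('uint8'),0,2)[0][0]
        b=cv2.boxPoints(cv2.minAreaRect(ct)); print(b, ray(c,b,.042))
E
```

```text
t 10.55 pos [0.509  0.2511 0.3528] shift [3.000e-01 1.000e-01 1.488e+02] turn [-0.1 -0.  -0.3]
[316  86  28  26 365] [329.10684932  98.76164384] [0.55312164 0.34885246 0.042     ]
[[314.53662  100.829285]
 [328.19513   83.75612 ]
 [344.04877   96.43904 ]
 [330.39026  113.51221 ]] [[0.54059663 0.34260435 0.042     ]
 [0.54706209 0.36118775 0.042     ]
 [0.565844   0.35540638 0.042     ]
 [0.55958543 0.33653959 0.042     ]]
[240 161  29  31 737] [254.10447761 175.90909091] [0.50942311 0.25391194 0.042     ]
[[240. 161.]
 [268. 161.]
 [268. 191.]
 [240. 191.]] [[0.49089626 0.26398481 0.042     ]
 [0.51776588 0.27309145 0.042     ]
 [0.52830962 0.24331201 0.042     ]
 [0.50070568 0.23394746 0.042     ]]
```

View pics/w4.png

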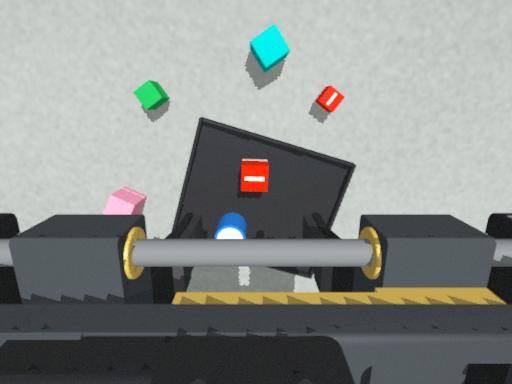

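The relay at (254,176) is square to the fingers and centred. I'll descend and grip.

Emit:
step_arm(moves=[{"slide": [0.5,0,40],"turn": [0,0,0],"claw": 60},{"slide": [0,0,40],"turn": [0,0,0],"claw": 60},{"slide": [0,0,40],"turn": [0,0,0],"claw": 60},{"slide": [0,0,28],"turn": [0,0,0],"claw": 60},{"slide": [0,0,0],"turn": [0,0,0],"claw": 20},{"slide": [0,0,0],"turn": [0,0,0],"claw": 20},{"slide": [0,0,0],"turn": [0,0,0],"claw": 20},{"slide": [0,0,0],"turn": [0,0,0],"claw": 20},{"slide": [0,0,-40],"turn": [0,0,0],"claw": 20},{"slide": [0,0,-60],"turn": [0,0,0],"claw": 20},{"slide": [0,0,-60],"turn": [0,0,0],"claw": 20},{"slide": [0,0,-60],"turn": [0,0,0],"claw": 20}], force=15)

```text
t: 12.1
position: [0.5083, 0.2515, 0.4283]
eef_rot: [[-0.323, 0.947, 0.001], [0.947, 0.323, 0.0], [-0.0, 0.001, -1.0]]
contact_force: [1.0, 0.6, -0.5]
grip_width: 0.319
grip_force: 14.9
```

```bash
python3 -c "
import numpy as np
a=np.deg2rad(-151.8);print(np.array([.5133,-.1975])+.074*np.array([np.cos(a),np.sin(a)]))"; python3 to.py .4481 -.2325 .42 28.2
```

```text
[ 0.44808354 -0.23246876]
t 12.1 pos [0.5083 0.2515 0.4283] shift [-438.7 -213.2    8.1] turn [ 0.  -0.  80.6]
```

Emit:
step_arm(moves=[{"slide": [-36.6,-17.8,0],"turn": [0,0,0],"claw": 20},{"slide": [-36.6,-17.8,0],"turn": [0,0,0],"claw": 20},{"slide": [-36.6,-17.8,0],"turn": [0,0,0],"claw": 20},{"slide": [-36.6,-17.8,0],"turn": [0,0,0],"claw": 20},{"slide": [-36.6,-17.8,0],"turn": [0,0,0],"claw": 20},{"slide": [-36.6,-17.8,0],"turn": [0,0,0],"claw": 20},{"slide": [-36.6,-17.8,0],"turn": [0,0,0],"claw": 20},{"slide": [-36.6,-17.8,0],"turn": [0,0,0],"claw": 20},{"slide": [-36.6,-17.8,0],"turn": [0,0,0],"claw": 20},{"slide": [-36.6,-17.8,0],"turn": [0,0,0],"claw": 20},{"slide": [-36.6,-17.8,0],"turn": [0,0,0],"claw": 20},{"slide": [-36.6,-17.8,0],"turn": [0,0,0],"claw": 20}])

```text
t: 13.6
position: [0.4479, -0.2341, 0.4264]
eef_rot: [[-0.323, 0.947, 0.001], [0.947, 0.323, -0.001], [-0.001, 0.001, -1.0]]
contact_force: [1.4, -0.4, 0.2]
grip_width: 0.321
grip_force: 14.9
```

Emit:
step_arm(moves=[{"slide": [0,0,0],"turn": [0,0,10.1],"claw": 20},{"slide": [0,0,0],"turn": [0,0,10.1],"claw": 20},{"slide": [0,0,0],"turn": [0,0,10.1],"claw": 20},{"slide": [0,0,0],"turn": [0,0,10.1],"claw": 20},{"slide": [0,0,0],"turn": [0,0,10.1],"claw": 20},{"slide": [0,0,0],"turn": [0,0,10.1],"claw": 20},{"slide": [0,0,0],"turn": [0,0,10],"claw": 20},{"slide": [0,0,0],"turn": [0,0,10],"claw": 20},{"slide": [0,0,0],"turn": [0,0,0],"claw": 20},{"slide": [0,0,0],"turn": [0,0,0],"claw": 20}])

```text
t: 14.85
position: [0.4484, -0.2329, 0.426]
eef_rot: [[0.88, 0.475, 0.0], [0.475, -0.88, -0.0], [0.0, 0.0, -1.0]]
contact_force: [0.4, 0.0, -0.7]
grip_width: 0.322
grip_force: 14.9
```

```bash
python3 to.py .4481 -.2325 .262 28.2; python3 - <<'E'
from station import *
from h import *
c=read_camera('wrist'); d=read_camera('top')
a=cv2.resize(d['color'][160:268,280:400],None,fx=3.55,fy=3.55,interpolation=cv2.INTER_CUBIC)[:384,:286]
a=cv2.resize(d['color'][160:268,280:400],(426,384),interpolation=cv2.INTER_CUBIC)
cv2.imwrite('pics/w5.png',np.hstack([c['color'][:,70:440],a])[:,:,::-1])
E
```

```text
t 14.85 pos [ 0.4484 -0.2329  0.426 ] shift [-1.00e-01 -5.00e-01  1.64e+02] turn [ 0.  -0.   0.2]
```

View pics/w5.png

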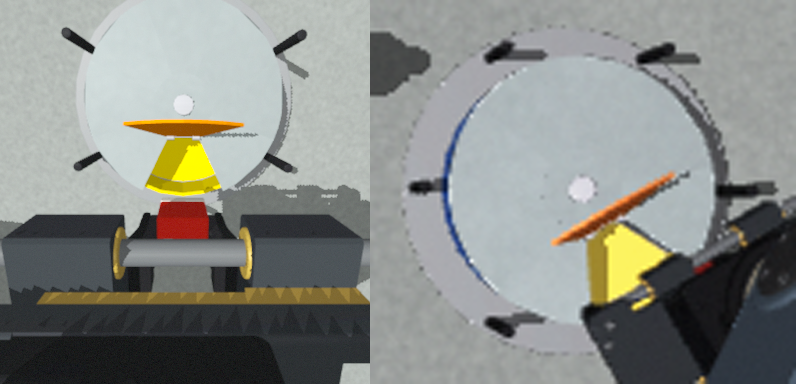

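The relay is in the grip, lined up with the yellow window, and the flap is leaning back out of the way. I'll lower it and release.

Emit:
step_arm(moves=[{"slide": [0,0,35],"turn": [0,0,0],"claw": 20},{"slide": [0,0,35],"turn": [0,0,0],"claw": 20},{"slide": [0,0,35],"turn": [0,0,0],"claw": 20},{"slide": [0,0,30],"turn": [0,0,0],"claw": 20},{"slide": [0,0,25],"turn": [0,0,0],"claw": 20},{"slide": [0,0,0],"turn": [0,0,0],"claw": 20},{"slide": [0,0,0],"turn": [0,0,0],"claw": 20}])

```text
t: 15.82
position: [0.4489, -0.2333, 0.2664]
eef_rot: [[0.881, 0.473, 0.001], [0.473, -0.881, -0.001], [0.001, 0.001, -1.0]]
contact_force: [0.2, 0.2, -0.5]
grip_width: 0.321
grip_force: 14.9
```

Emit:
step_arm(moves=[{"slide": [0,0,0],"turn": [0,0,0],"claw": 42},{"slide": [0,0,0],"turn": [0,0,0],"claw": 42},{"slide": [0,0,0],"turn": [0,0,0],"claw": 42},{"slide": [0,0,0],"turn": [0,0,0],"claw": 42},{"slide": [0,0,-40],"turn": [0,0,0],"claw": 42},{"slide": [0,0,-60],"turn": [0,0,0],"claw": 42},{"slide": [0,0,-60],"turn": [0,0,0],"claw": 42},{"slide": [0,0,0],"turn": [0,0,0],"claw": 0},{"slide": [0,0,0],"turn": [0,0,0],"claw": 0},{"slide": [0,0,0],"turn": [0,0,0],"claw": 0}])

```text
t: 17.08
position: [0.448, -0.2326, 0.4241]
eef_rot: [[0.881, 0.473, -0.003], [0.473, -0.881, 0.003], [-0.001, -0.004, -1.0]]
contact_force: [0.8, 0.1, -0.6]
grip_width: 0.225
grip_force: 0.0
```

```bash
python3 to.py .4481 -.2325 .42 28.2; python3 - <<'E'
from station import *
from h import *
c=read_camera('wrist'); d=read_camera('scene')
a=cv2.resize(d['color'][95:195,145:256],(426,384),interpolation=cv2.INTER_CUBIC)
cv2.imwrite('pics/w6.png',np.hstack([c['color'][:,70:440],a])[:,:,::-1])
E
```

```text
t 17.075 pos [ 0.448  -0.2326  0.4241] shift [ 0.1 -0.1  4.1] turn [-0.2  0.1  0. ]
```

View pics/w6.png

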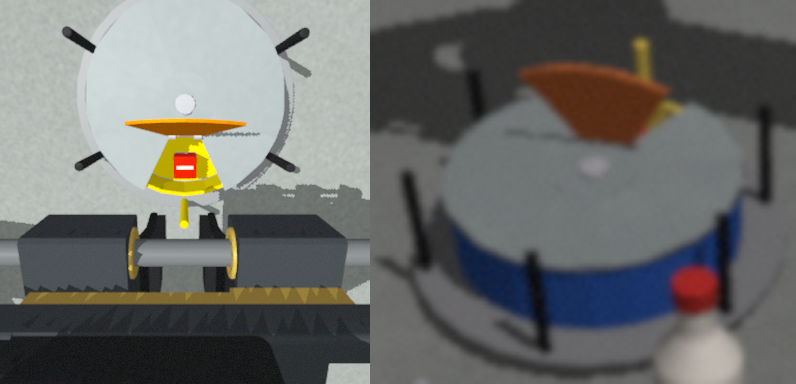

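The relay stands upright in the yellow bin, at (185,167) in the wrist view, with the flap still leaning back. Next I'll go behind the flap and push it shut.

Emit:
step_arm(moves=[{"slide": [47,0,0],"turn": [0,0,0],"claw": 0},{"slide": [47,0,0],"turn": [0,0,0],"claw": 0},{"slide": [0,0,35],"turn": [0,0,0],"claw": 0},{"slide": [0,0,35],"turn": [0,0,0],"claw": 0},{"slide": [0,0,30],"turn": [0,0,0],"claw": 0},{"slide": [0,0,0],"turn": [0,0,0],"claw": 0},{"slide": [0,0,0],"turn": [0,0,0],"claw": 0}])

```text
t: 18.05
position: [0.5317, -0.1888, 0.326]
eef_rot: [[0.881, 0.473, 0.0], [0.473, -0.881, -0.0], [0.0, 0.0, -1.0]]
contact_force: [-0.6, -0.1, -0.2]
grip_width: 0.005
grip_force: 0.0
```

```bash
python3 to.py .5309 -.188 .322 28.2
```

```text
t 18.05 pos [ 0.5317 -0.1888  0.326 ] shift [-0.3 -1.1  4. ] turn [ 0. -0.  0.]
```

Emit:
step_arm(moves=[{"slide": [-12,0,4],"turn": [0,0,0],"claw": 0},{"slide": [-11,0,0],"turn": [0,0,0],"claw": 0},{"slide": [-11,0,0],"turn": [0,0,0],"claw": 0},{"slide": [-11,0,0],"turn": [0,0,0],"claw": 0},{"slide": [-10,0,1],"turn": [0,0,0],"claw": 0},{"slide": [-10,0,3],"turn": [0,0,0],"claw": 0},{"slide": [-9,0,4],"turn": [0,0,0],"claw": 0},{"slide": [-9,0,6],"turn": [0,0,0],"claw": 0},{"slide": [-7,0,7],"turn": [0,0,0],"claw": 0},{"slide": [-6.5,0,9],"turn": [0,0,0],"claw": 0}])

```text
t: 19.3
position: [0.4459, -0.2344, 0.2911]
eef_rot: [[0.881, 0.473, -0.0], [0.473, -0.881, 0.0], [-0.0, -0.0, -1.0]]
contact_force: [0.6, 0.1, -0.5]
grip_width: 0.004
grip_force: 0.3
```

Emit:
step_arm(moves=[{"slide": [-4,0,7],"turn": [0,0,0],"claw": 0},{"slide": [-2,0,7.5],"turn": [0,0,0],"claw": 0},{"slide": [-1,0,6],"turn": [0,0,0],"claw": 0},{"slide": [-1,0,4],"turn": [0,0,0],"claw": 0},{"slide": [0,0,0],"turn": [0,0,0],"claw": 0},{"slide": [0,0,0],"turn": [0,0,0],"claw": 0}])

```text
t: 20.05
position: [0.4394, -0.238, 0.2673]
eef_rot: [[0.881, 0.473, 0.0], [0.473, -0.881, -0.0], [0.0, 0.0, -1.0]]
contact_force: [0.2, 0.4, -0.2]
grip_width: 0.006
grip_force: 0.0
```

Emit:
step_arm(moves=[{"slide": [0,0,1.5],"turn": [0,0,0],"claw": 0},{"slide": [0,0,1.5],"turn": [0,0,0],"claw": 0},{"slide": [0,0,1],"turn": [0,0,0],"claw": 0},{"slide": [0,0,0],"turn": [0,0,0],"claw": 0}])

```text
t: 20.55
position: [0.4393, -0.238, 0.2653]
eef_rot: [[0.881, 0.473, 0.001], [0.473, -0.881, -0.001], [0.0, 0.002, -1.0]]
contact_force: [-2.0, 1.9, 16.2]
grip_width: 0.005
grip_force: 8.2
```

Emit:
step_arm(moves=[{"slide": [0,0,-10],"turn": [0,0,0],"claw": 0},{"slide": [0,0,-40],"turn": [0,0,0],"claw": 0},{"slide": [0,0,-60],"turn": [0,0,0],"claw": 0},{"slide": [-30,0,-50],"turn": [0,0,0],"claw": 0},{"slide": [0,0,0],"turn": [0,0,0],"claw": 0},{"slide": [0,0,0],"turn": [0,0,0],"claw": 0}])

```text
t: 21.3
position: [0.4125, -0.2518, 0.4228]
eef_rot: [[0.881, 0.473, -0.0], [0.473, -0.881, 0.001], [0.0, -0.001, -1.0]]
contact_force: [-0.0, -0.1, 0.2]
grip_width: 0.009
grip_force: 0.0
```

```bash
python3 - <<'E'
from station import *
from h import *
c=read_camera('wrist'); d=read_camera('scene')
a=cv2.resize(d['color'][95:245,145:311],(426,384),interpolation=cv2.INTER_CUBIC)
cv2.imwrite('pics/w7.png',np.hstack([c['color'][:,70:440],a])[:,:,::-1]); print(get_state()['position'])
E
```

```text
[ 0.41269504 -0.25161533  0.42170204]
```

View pics/w7.png

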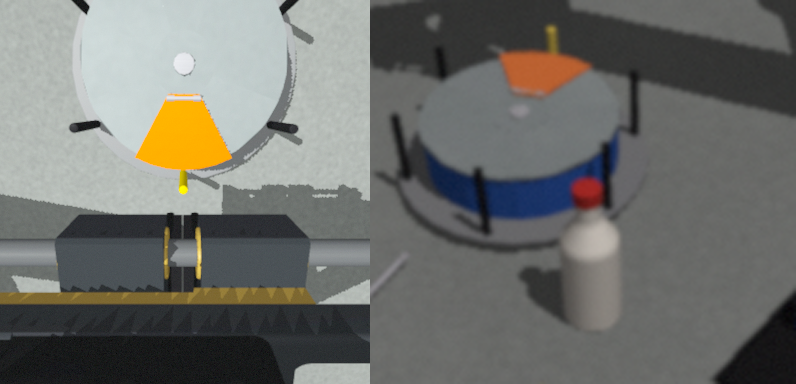

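The flap lies flat over the window, with the yellow peg at (183,189) centred on its axis. The bottle hasn't moved and nothing is touching the robot, so I'll hand the job in.

```bash
python3 -c "
from station import *
print(finish_job())"
```

```text
the job is handed in; nothing more can be done
None
```

I turned the yellow bin under the window, dropped the red relay into it, pushed the orange flap shut and handed the job in at about 21 s of the 72 s limit; the station returned no verdict.

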